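# Clamp the steriliser lid: to touch, then a quarter turn

## Task

Swing the steriliser's clamp arm over the lid until it meets its stop. Then turn the clamp knob clockwise until the pad under it just touches the button in the middle of the lid, and from that touch add a quarter of a turn, so that the seal is pressed but not crushed. Let go, and leave the lid where it lies and the other things on the bench undisturbed.

Things in the scene. Friction and masses are not known exactly. Their poses are not given: they have to be found in the camera images.
- steriliser: cream bench-top box, fixed: 300 x 260 x 130 mm high, with a round steel chamber rim (148 mm across, its top 148 mm above the bench). Origin on the bench under the centre of the chamber; the box runs from x -130 to +170 mm and y -130 to +130 mm in its own frame, own z up. The pivot post of the clamp arm stands at own (130, 0) mm
- clamp_arm: steel bar, 30 mm wide, 16 mm high, swinging level about the pivot post. Origin on the pivot axis at the bar's underside, 184 mm above the bench; the bar runs 220 mm along its own -x. It starts 0.6 to 1.0 rad open and closes clockwise (from above) to a firm stop, its axes then parallel to the steriliser's and the knob over the lid's centre. About 2 N at its handle moves it; it stays where it is left
- handle_grip (a point): middle of the arm's handle: an upright black peg 20 mm across and 32 mm high near the arm's free end, 210 mm from the pivot axis along the arm's own -x; this point is 16 mm above the bar's top and 16 mm below the peg's top (216 mm above the bench)
- knob_grip (a point): grip point of the clamp knob: a black plastic bar 46 mm long, 14 mm thick, 32 mm high, on an upright screw 130 mm from the pivot along the arm's own -x. The point lies on the turning axis, 14 mm below the bar's top, 256 mm above the bench at the start. Own x along the bar (parallel to the arm at the start), own z up. Turned clockwise from above, knob and screw go down 2.4 mm a radian (15 mm a turn)
- lid: loose round aluminium lid, 156 mm across, 12 mm thick, 0.6 kg, centred on the chamber rim, a dark button 34 mm across and 8 mm high in its middle. Origin at the centre of the disc's underside, 148 mm above the bench. Once the pad touches the button, the moment needed to turn the knob rises by about 0.1 N m over the first 0.45 rad (pad preload 40 N), then by about 0.065 N m a radian (27 N a radian)
- wash_bottle: bystander: white bottle, 64 mm across, 170 mm high; origin under its centre
- jug: bystander: steel mug, 84 mm across, 100 mm high; origin under its centre
- beaker: bystander: glass cup, 72 mm across, 90 mm high; origin under its centre
- tray: bystander: open steel tray 160 x 110 x 40 mm; origin under its centre
- screw_nut (a point): top of the arm's round nut (38 mm across) through which the screw passes, on the knob's axis, 208 mm above the bench; the stem between it and the knob is bare. The screw turns with a steady friction of about 0.3 N m and holds where it is left. Under it hangs a sprung rubber pad 22 mm across, set at a different, unmeasured height each time: it meets the lid's button after about 0.6 to 3.2 rad
There are look-alikes about, which are no part of the job. Leave any orange or red look-alike of the lid alone.

How it is judged:
By the outcome, as a careful person would: the job done as asked, in the order asked, and still so for the second after the job is handed in, with the robot touching nothing.
It also fails if it takes over 72 s, if anything falls off the work surface, if the arm or the gripper's body presses on something with over 40 N, if the wrist force passes 120 N, or if a joint passes its speed limit or range.

## Robot

A 6-joint arm with a two-finger parallel gripper is mounted at the origin on the work surface. World frame = base frame: x ahead of the robot, y to its left, z up, the work surface at z = 0. Lengths are in m, angles in degrees, forces in N, time in s.
With the tool pointing down it reaches from about 0.375 to 0.9 m from the base axis. Payload 3.1 kg.
Tool frame: the origin (TCP) lies midway between the tips of the shut fingers; the grasp point (between the pads) lies bot.pinch_z behind it (bot.pinch_z is the distance from the TCP to the grasp point, in m); z points along the fingers, y is the direction in which the jaws open and shut (so a half turn about z gives the same grasp; the last joint's range is limited). The gripper opens to 87 mm and grips with 3 to 60 N. Pads are 19 mm wide; open, the fingers measure 117 mm over their backs; the gripper's body (75 mm by 190 mm) begins 51 mm behind the grasp point.
Start: joints at [59.444, 30.224, 82.088, -0, 67.689, -10.227], TCP at [0.217, 0.586, 0.223] pointing down, gripper open.
Joint ranges: [-176.69, 176.69], [-43.24, 126.21], [12.49, 139.97], [-82, 262], [0, 151.66], [-163.58, 163.58]. Speed limits (degrees/s): [159.86, 159.86, 180, 180, 180, 180].

## Interface

Orientations are given as a 3x3 rotation matrix whose columns are the frame's x, y, z axes.
In Python, from rig import bot gives the robot as it stands.
- The arm moves only by the tool apply_moves, never from a script. Its argument "motion" is text: rows parted by semicolons, each of 7 numbers parted by spaces: the shift along the tool's x, y, z in m, then the turn, a rotation vector about the tool's x, y, z in degrees, then the finger opening in m, from 0 to 0.087. A call has exactly 8 rows; each row is the pose to reach, as a shift and turn from the pose commanded when the call began, along the tool's axes at that moment; what a row does not reach only later rows make up. A row lasts 1/8 s, in which the tool goes at most 62.5 mm and 10.7 degrees, less where a joint would pass 70% of its speed; a pose out of reach is approached as far as the arm can. A call with a gripper value outside its range is refused whole. The fingers move at their own pace and stop on an object; the grip force is fixed at half the most. Time passes only in rows, so rows that repeat a pose let the fingers close, or fill a call up. It gives the time, the measured TCP pose, the force and the opening at its end, in the units of the state.
- bot.read_state(): the state, without advancing time (a new reading comes with each control period).
- bot.capture(name): name is "side" or "top"; returns the picture (400x640x3 uint8, red, green, blue); there is no depth.
- bot.get_calibration(name): a dict with "fx", "fy", "cx", "cy" (pixels), "rvec" (rotation vector, rad) and "tvec" (3), from world to camera coordinates, as OpenCV has them. Camera axes: x right, y down, z forward; pixel columns grow to the right and rows downward; lengths in m; the calibration is good to about 2 mm. A picture is of the moment at which its call begins. get_calibration takes no time and is no camera call.
- bot.hand_in(): hands the job in, once; it reports no verdict.
Trained networks look in the newest picture that a camera, given by its name, has taken for a name from the list of things; names that differ only in an ending like _2 or _b are one class to them, and where a whole thing is asked for, a point or a joint stands for the part that bears it (a point fixed in the world has none). Each returns a list of dicts, best first, with "p" (0 to 1); they miss things now and then, are a little off and sometimes report something else, mostly with a low value. They report only what shows in the picture. A call takes as long as a camera call. They do not tell look-alikes from the thing itself.
- bot.find_in(name, camera): "point" ([x, y, z] in m, in world coordinates, good to about 4 mm: the middle of the surface that is visible of it).
The state is a dict: "time_s": time; "joint_positions": joint angles; "qvel": joint speeds; "tau": joint torques, N m; "position": TCP position; "tcp_rot": TCP orientation; "force": force on the tool from outside, world axes, zero at the start; "moment": the same for the moment, N m; "opening": opening from 0.0 (shut) to 1.0 (fully open).
Only numpy, scipy, OpenCV 4.12 (cv2) and the standard library are available. Lean on these libraries where they do the work, as an engineer would, in place of code of your own. Each camera call takes 0.05 s, during which the arm holds its last target.

## Working session

There is one attempt and no reset: what is moved stays moved. The work goes in short steps, Python scripts to look and compute and a tool call to move; the robot and the scene stay as the last step left them, time stands still between calls to the robot, and variables do not carry over. Pictures are saved under pics/ and viewed, and the job is handed in when it is done.

Besides the shell and the picture viewer there is one more tool, called by a JSON object that holds its "op" and its "data", one argument or row to a line. apply_moves: Moves the arm, as the interface text tells. Its arguments: {"type":"object","properties":{"motion":{"type":"string"}},"required":["motion"]}

```bash
mkdir -p pics; ls
python3 - <<'E'
from rig import bot
import cv2,numpy as np
s=bot.read_state();print(s)
print(bot.pinch_z)
for c in("side","top"):
    im=bot.capture(c);cv2.imwrite(f"pics/{c}0.png",im[:,:,::-1])
    k=bot.get_calibration(c);print(c,k)
    for n in("steriliser","clamp_arm","handle_grip","knob_grip","lid","screw_nut"):
        print(n,[(np.round(d["point"],3).tolist(),round(d["p"],2)) for d in bot.find_in(n,c)])
E
```

```text
pics
{'time_s': 0.0, 'joint_positions': array([ 5.94452299e+01,  3.02794852e+01,  8.21573534e+01, -1.90467284e-03,
        6.76894712e+01, -1.02283078e+01]), 'qvel': array([ 0.01034366,  0.02544654, -0.0592451 , -0.05903226, -0.07371601,
        0.00355208]), 'tau': array([ 1.26564151e-03, -4.40049613e+01, -1.76590276e+01,  6.30921288e-02,
        5.83816285e-02, -1.85682702e-04]), 'position': array([0.21671173, 0.58543056, 0.22156071]), 'tcp_rot': array([[-9.37732799e-01,  3.47355727e-01, -1.09420967e-03],
       [ 3.47357263e-01,  9.37730915e-01, -1.91404223e-03],
       [ 3.61220706e-04, -2.17494186e-03, -9.99997570e-01]]), 'force': array([ 0.76827599, -0.38865565,  0.21241431]), 'moment': array([-0.03387075,  0.02095327,  0.01103889]), 'opening': 1.0000545571708197}
0.0187
side {'fx': 439.01521544008676, 'fy': 439.01521544008676, 'cx': 318.9913417382544, 'cy': 197.6935504279998, 'rvec': array([ 2.31799007, -0.4098245 ,  0.19169081]), 'tvec': array([-0.50664549,  0.23775984,  1.42886289])}
steriliser [([0.574, -0.098, 0.132], 0.96)]
clamp_arm [([0.617, -0.116, 0.2], 0.82)]
handle_grip []
knob_grip [([0.614, -0.117, 0.261], 0.52)]
lid [([0.527, -0.268, 0.022], 0.84), ([0.578, -0.002, 0.158], 0.81), ([0.336, 0.237, 0.016], 0.67)]
screw_nut [([0.612, -0.112, 0.202], 0.67), ([0.644, 0.368, 0.072], 0.43)]
top {'fx': 391.78780865894095, 'fy': 391.78780865894095, 'cx': 322.5635815050631, 'cy': 204.02392699278062, 'rvec': array([ 2.10277376, -2.16360522,  0.17406675]), 'tvec': array([-0.02124503,  0.54188883,  1.17510986])}
steriliser [([0.59, -0.016, 0.131], 0.82)]
clamp_arm [([0.623, -0.095, 0.201], 0.71)]
handle_grip [([0.641, -0.461, 0.004], 0.67), ([0.626, -0.09, 0.2], 0.66)]
knob_grip [([0.61, -0.102, 0.267], 0.65)]
lid [([0.53, -0.263, 0.024], 0.81), ([0.574, 0.002, 0.16], 0.68), ([0.336, 0.246, 0.016], 0.65)]
screw_nut [([0.628, -0.09, 0.199], 0.76)]
```

View pics/side0.png

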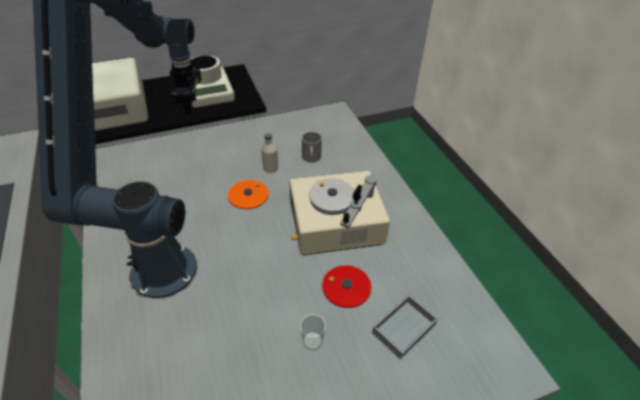

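View pics/top0.png

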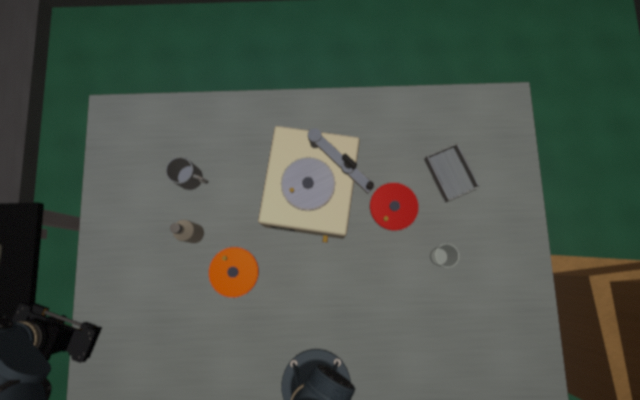

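```bash
cat > h.py <<'E'
import numpy as np,cv2
from rig import bot
def cal(c):
    k=bot.get_calibration(c);K=np.array([[k["fx"],0,k["cx"]],[0,k["fy"],k["cy"]],[0,0,1.]])
    return K,cv2.Rodrigues(np.array(k["rvec"]))[0],np.array(k["tvec"])
def proj(c,P):
    K,R,t=cal(c);q=(K@(R@np.atleast_2d(P).T+t[:,None])).T;return q[:,:2]/q[:,2:]
def unproj(c,uv,z):
    K,R,t=cal(c);o=-R.T@t;d=R.T@np.linalg.solve(K,np.array([uv[0],uv[1],1.]));return o+d*(z-o[2])/d[2]
def crop(src,x0,y0,w,h,s,out):
    im=cv2.imread(src)[y0:y0+h,x0:x0+w];cv2.imwrite(out,cv2.resize(im,None,fx=s,fy=s,interpolation=cv2.INTER_CUBIC))
E
python3 - <<'E'
from h import *
crop("pics/top0.png",250,115,150,130,5,"pics/top0c.png")
crop("pics/side0.png",280,165,120,95,6,"pics/side0c.png")
E
```

```text
(no output)
```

View pics/top0c.png

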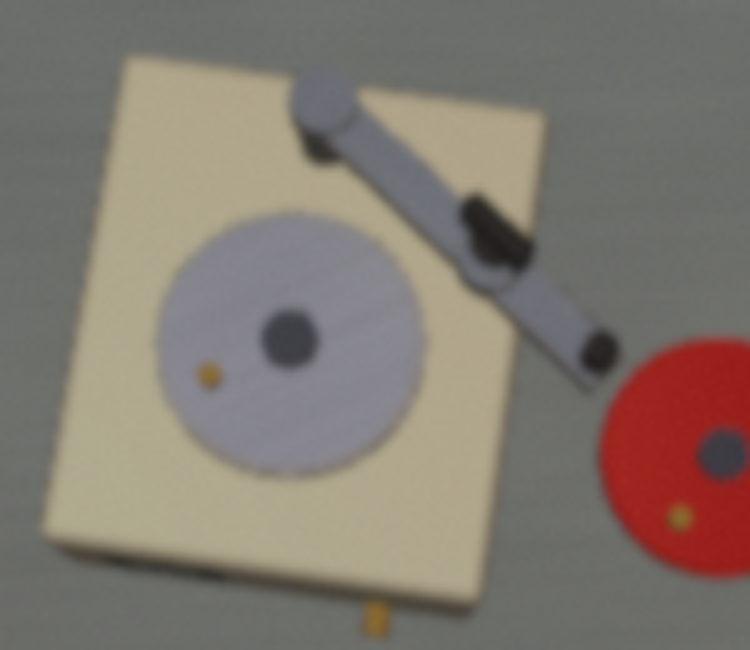

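View pics/side0c.png

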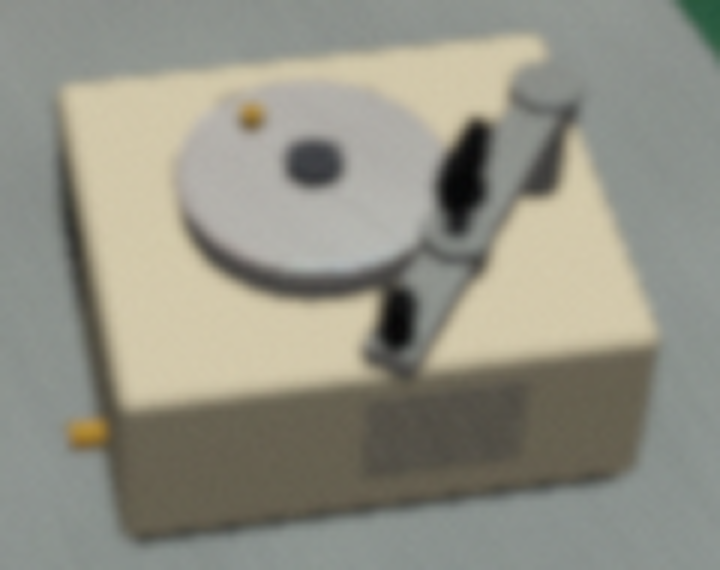

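Run:
```python
from h import *
from scipy.optimize import least_squares
T=lambda x,y:np.array([250+(x+.5)/5-.5,115+(y+.5)/5-.5])
S=lambda x,y:np.array([280+(x+.5)/6-.5,165+(y+.5)/6-.5])
obs=[("top",T(128,58),'b',(.17,.13,.13)),("top",T(545,113),'b',(.17,-.13,.13)),("top",T(480,598),'b',(-.13,-.13,.13)),("top",T(45,535),'b',(-.13,.13,.13)),
("top",T(290,338),'b',(0,0,.168)),("top",T(601,350),'a',(-.21,0,.232)),("top",T(497,230),'a',(-.13,0,.27)),
("side",S(62,90),'b',(-.13,.13,.13)),("side",S(545,40),'b',(.17,.13,.13)),("side",S(660,342),'b',(.17,-.13,.13)),("side",S(125,408),'b',(-.13,-.13,.13)),
("side",S(315,160),'b',(0,0,.168)),("side",S(403,290),'a',(-.21,0,.232)),("side",S(474,130),'a',(-.13,0,.27))]
def pts(p):
    x,y,th,a=p;R=lambda q:np.array([[np.cos(q),-np.sin(q)],[np.sin(q),np.cos(q)]])
    o=[]
    for c,uv,f,P in obs:
        P=np.array(P)
        l=P[:2] if f=='b' else np.array([.13,0])+R(a)@P[:2]
        o.append(np.r_[np.array([x,y])+R(th)@l,P[2]])
    return o
def res(p):
    return np.concatenate([proj(o[0],q)[0]-o[1] for o,q in zip(obs,pts(p))])
r=least_squares(res,[.575,0,0,.8],loss="soft_l1",x_scale=[.01,.01,.1,.1])
print(r.x,np.degrees(r.x[2:]));print(np.round(r.fun.reshape(-1,2),1))
x,y,th,a=r.x
for q in pts(r.x):print(np.round(q,3))
print("piv",x+.13*np.cos(th),y+.13*np.sin(th))
for a2 in(a,0): print("handle",[round(x+.13*np.cos(th)-L*np.cos(th+a2),4) for L in(.13,.21)],[round(y+.13*np.sin(th)-L*np.sin(th+a2),4) for L in(.13,.21)])
```

```text
[ 0.58543649  0.00270347 -0.17730435  0.92725077] [-10.15879121  53.12755587]
[[-0.8 -2.7]
 [ 1.8 -1.5]
 [ 0.8  1. ]
 [-1.8  0.2]
 [ 0.3 -0.5]
 [-0.1 -0.5]
 [ 0.2 -1.3]
 [-1.3 -1.2]
 [-0.3 -1.8]
 [ 1.4 -0.4]
 [-1.1  0.2]
 [-0.1  0.1]
 [-1.4  1.2]
 [-1.7  2.1]]
[0.776 0.101 0.13 ]
[ 0.73  -0.155  0.13 ]
[ 0.435 -0.102  0.13 ]
[0.48  0.154 0.13 ]
[0.585 0.003 0.168]
[ 0.56  -0.163  0.232]
[ 0.618 -0.109  0.27 ]
[0.48  0.154 0.13 ]
[0.776 0.101 0.13 ]
[ 0.73  -0.155  0.13 ]
[ 0.435 -0.102  0.13 ]
[0.585 0.003 0.168]
[ 0.56  -0.163  0.232]
[ 0.618 -0.109  0.27 ]
piv 0.7133984431256651 -0.020225518505752042
handle [np.float64(0.6183), np.float64(0.5597)] [np.float64(-0.1088), np.float64(-0.1634)]
handle [np.float64(0.5854), np.float64(0.5067)] [np.float64(0.0027), np.float64(0.0168)]
```

Run:
```python
from h import *
T=lambda x,y:np.array([250+(x+.5)/5-.5,115+(y+.5)/5-.5])
S=lambda x,y:np.array([280+(x+.5)/6-.5,165+(y+.5)/6-.5])
for n,c,uv,z in[("button","top",T(290,338),.168),("button","side",S(315,158),.168),("lid","top",T(291,344),.16),("lid","side",S(313,178),.16),
 ("pivcap","top",T(325,100),.21),("pivcap","side",S(547,88),.21),("handletop","top",T(601,350),.232),("handletop","side",S(403,290),.232),("knob","top",T(497,230),.27),("knob","side",S(474,130),.27)]:
    print(n,c,np.round(unproj(c,uv,z),4))
```

```text
button top [0.5841 0.0037 0.168 ]
button side [0.5864 0.0045 0.168 ]
lid top [0.5824 0.0035 0.16  ]
lid side [ 0.5827 -0.0024  0.16  ]
pivcap top [ 0.7089 -0.0202  0.21  ]
pivcap side [ 0.7095 -0.0268  0.21  ]
handletop top [ 0.5583 -0.1634  0.232 ]
handletop side [ 0.5655 -0.1604  0.232 ]
knob top [ 0.6149 -0.1082  0.27  ]
knob side [ 0.6269 -0.1019  0.27  ]
```

```bash
cat >> h.py <<'E'
def yaw(s):return np.degrees(np.arctan2(s["tcp_rot"][1,1],s["tcp_rot"][0,1]))
def go(p,psi):
    s=bot.read_state();y=yaw(s);a=np.radians(y)
    d=np.array(p)-s["position"]
    X=np.array([-np.sin(a),np.cos(a)]);Y=np.array([np.cos(a),np.sin(a)])
    rz=-((psi-y+180)%360-180)
    print("shift",np.round([X@d[:2],Y@d[:2],-d[2]],4),"rz",round(rz,1))
def st():
    s=bot.read_state();print("t",round(s["time_s"],2),"p",np.round(s["position"],4),"yaw",round(yaw(s),1),"tilt",np.round(s["tcp_rot"][:2,2],4),"F",np.round(s["force"],1),"M",np.round(s["moment"],2),"open",round(s["opening"],3),"q",np.round(s["joint_positions"],1))
E
python3 -c "
from h import *
st();go([.56,-.163,.30],133)"
```

```text
t 0.7 p [0.2171 0.5861 0.2226] yaw 69.7 tilt [0. 0.] F [-0.  -0.  -0.7] M [ 0.04 -0.    0.04] open 1.001 q [ 59.4  30.2  82.1   0.   67.7 -10.2]
shift [-0.5818 -0.5833 -0.0774] rz -63.3
```

{"op": "apply_moves", "data": {
  "motion": "0 0 -0.05 0 0 0 0.087; -0.04 -0.04 -0.077 0 0 -10 0.087; -0.08 -0.08 -0.077 0 0 -20 0.087; -0.12 -0.12 -0.077 0 0 -30 0.087; -0.16 -0.16 -0.077 0 0 -40 0.087; -0.20 -0.20 -0.077 0 0 -50 0.087; -0.24 -0.24 -0.077 0 0 -60 0.087; -0.28 -0.28 -0.077 0 0 -63.3 0.087"
}}

```text
time_s: 1.7
position: [0.3816, 0.2282, 0.2999]
tcp_rot: [[-0.729, -0.685, 0.001], [-0.685, 0.729, 0.001], [-0.001, -0.001, -1.0]]
force: [-0.0, -0.5, 0.1]
opening: 0.999
```

```bash
python3 -c "
from h import *
st();go([.56,-.163,.30],133)"
```

```text
t 1.7 p [0.3816 0.2282 0.2999] yaw 133.2 tilt [0.0015 0.0006] F [-0.  -0.5  0.1] M [ 0.09 -0.02 -0.01] open 0.999 q [  16.4   10.3  100.7    0.    68.8 -116.8]
shift [ 1.379e-01 -4.072e-01 -1.000e-04] rz 0.2
```

{"op": "apply_moves", "data": {
  "motion": "0.018 -0.05 0 0 0 0 0.07; 0.035 -0.104 0 0 0 0 0.07; 0.053 -0.156 0 0 0 0 0.07; 0.07 -0.208 0 0 0 0 0.07; 0.088 -0.26 0 0 0 0 0.07; 0.105 -0.31 0 0 0 0 0.07; 0.123 -0.362 0 0 0 0 0.07; 0.138 -0.407 0 0 0 0 0.07"
}}

```text
time_s: 2.7
position: [0.5581, -0.1646, 0.2997]
tcp_rot: [[-0.732, -0.681, 0.001], [-0.681, 0.732, -0.0], [-0.0, -0.001, -1.0]]
force: [0.9, 0.5, -0.7]
opening: 0.807
```

Run:
```python
from h import *
for c in("side","top"):
    cv2.imwrite(f"pics/{c}1.png",bot.capture(c)[:,:,::-1])
crop("pics/side1.png",280,125,150,125,5,"pics/side1c.png")
crop("pics/top1.png",290,115,150,125,5,"pics/top1c.png")
st();go([.56,-.163,.212],133)
```

```text
t 2.8 p [ 0.5595 -0.1675  0.2994] yaw 132.7 tilt [ 0.0025 -0.003 ] F [0.2 0.2 0.4] M [0.02 0.07 0.03] open 0.8 q [-2.760e+01  2.240e+01  8.280e+01 -1.000e-01  7.460e+01 -1.603e+02]
shift [-0.0034  0.003   0.0874] rz -0.3
```

View pics/side1c.png

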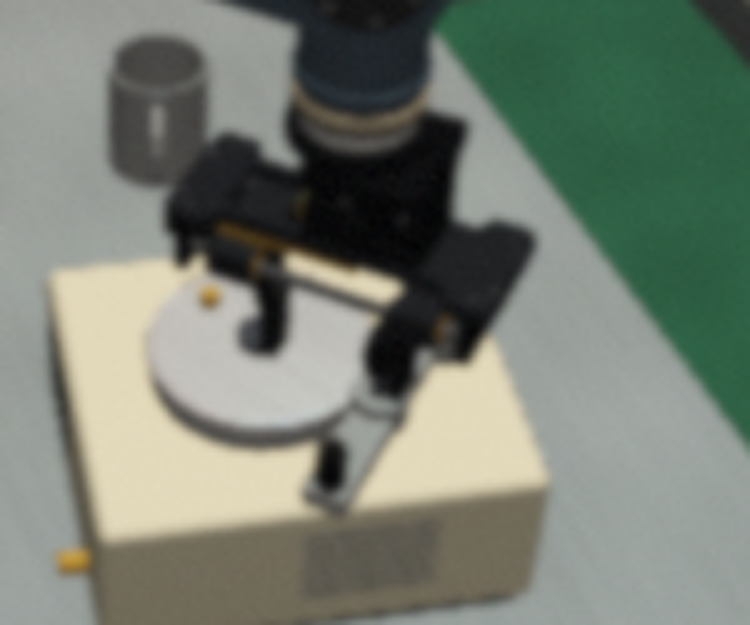

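View pics/top1c.png

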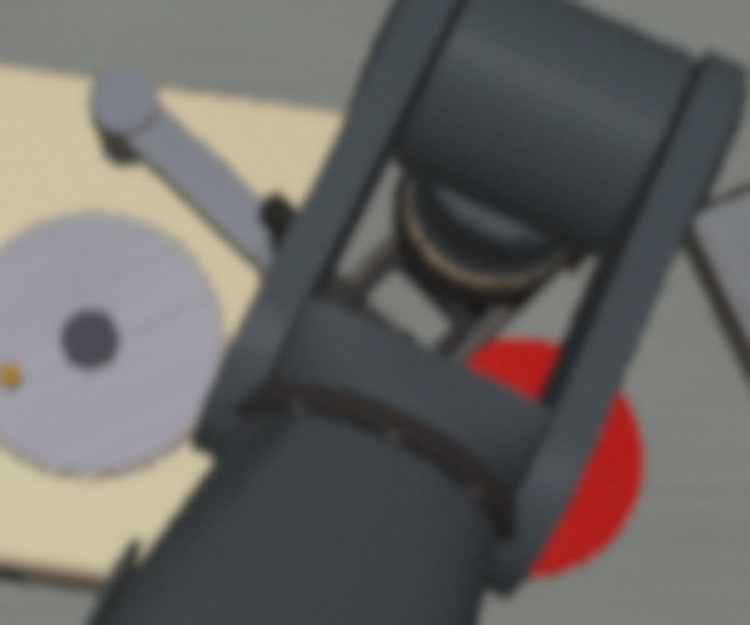

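{"op": "apply_moves", "data": {
  "motion": "-0.003 0.003 0.02 0 0 2 0.07; -0.003 0.003 0.04 0 0 4.7 0.07; -0.003 0.003 0.06 0 0 4.7 0.07; -0.003 0.003 0.075 0 0 4.7 0.07; -0.003 0.003 0.087 0 0 4.7 0.07; -0.003 0.003 0.087 0 0 4.7 0.05; -0.003 0.003 0.087 0 0 4.7 0.04; -0.003 0.003 0.087 0 0 4.7 0.036"
}}

```text
time_s: 3.8
position: [0.558, -0.1584, 0.2133]
tcp_rot: [[-0.785, -0.619, 0.001], [-0.619, 0.785, -0.001], [-0.001, -0.001, -1.0]]
force: [0.2, -0.2, -0.2]
opening: 0.548
```

Run:
```python
from h import *
cv2.imwrite(f"pics/side2.png",bot.capture("side")[:,:,::-1])
crop("pics/side2.png",280,145,150,115,5,"pics/side2c.png")
st()
```

```text
t 3.85 p [ 0.558  -0.1584  0.2133] yaw 128.3 tilt [ 0.0013 -0.0007] F [0.1 0.5 0.4] M [ 0.07  0.09 -0.  ] open 0.5 q [ -26.9   27.3   89.3   -0.    63.2 -155.2]
```

View pics/side2c.png

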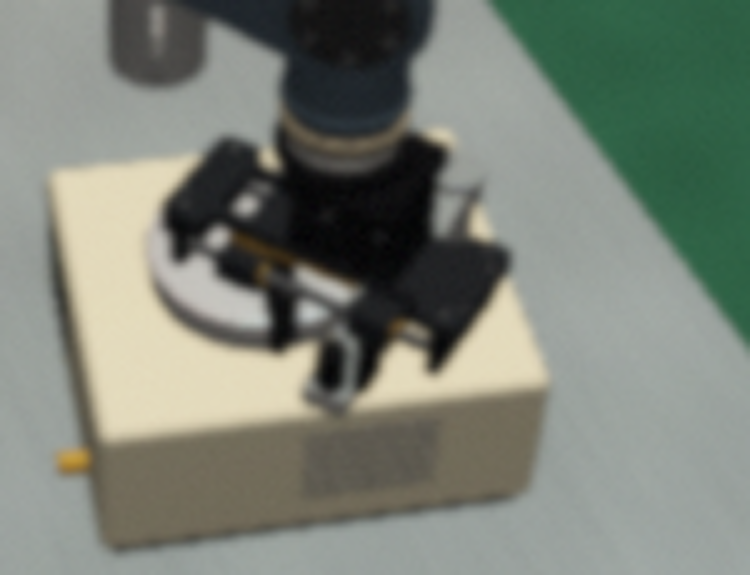

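Run:
```python
from h import *
for P in ([.558,-.1584,.2133],[.558,-.1634,.232],[.558,-.1584,.232],[.562,-.162,.232],[.562,-.162,.2]):
    print(P,(proj("side",P)[0]-[280,145])*5)
crop("pics/side2.png",320,195,50,40,14,"pics/side2d.png")
```

```text
[0.558, -0.1584, 0.2133] [319.11278102 361.90148052]
[0.558, -0.1634, 0.232] [324.06659004 346.18158642]
[0.558, -0.1584, 0.232] [320.80670001 340.4247486 ]
[0.562, -0.162, 0.232] [329.36206513 342.92433444]
[0.562, -0.162, 0.2] [326.3362888  379.41366703]
```

View pics/side2d.png

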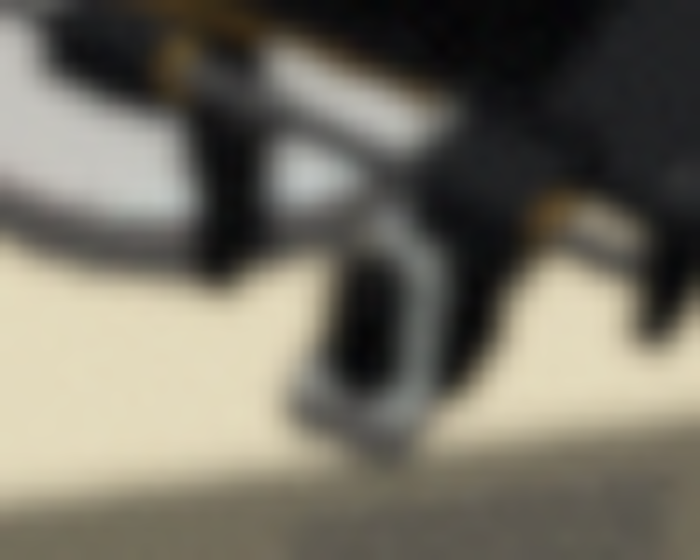

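{"op": "apply_moves", "data": {
  "motion": "0 0 0 0 0 0 0.025; 0 0 0 0 0 0 0.015; 0 0 0 0 0 0 0.015; 0 0 0 0 0 0 0.015; 0 0 0 0 0 0 0.015; 0 0 0 0 0 0 0.015; 0 0 0 0 0 0 0.015; 0 0 0 0 0 0 0.015"
}}

```text
time_s: 4.85
position: [0.5575, -0.1586, 0.2129]
tcp_rot: [[-0.785, -0.619, 0.0], [-0.619, 0.785, -0.001], [0.001, -0.001, -1.0]]
force: [-2.1, -4.8, 4.5]
opening: 0.219
```

Run:
```python
from h import *
st()
piv=np.array([.711,-.022]);p=bot.read_state()["position"][:2];v=p-piv;print(np.hypot(*v),np.degrees(np.arctan2(v[1],v[0])))
```

```text
t 4.85 p [ 0.5575 -0.1586  0.2129] yaw 128.3 tilt [ 0.     -0.0009] F [-2.1 -4.8  4.5] M [-0.78  0.34 -0.1 ] open 0.219 q [-2.690e+01  2.740e+01  8.940e+01 -1.000e-01  6.320e+01 -1.552e+02]
0.20550878794090086 -138.33732791407778
```

```bash
cat >> h.py <<'E'
def arc(piv,rots):
    s=bot.read_state();a=np.radians(yaw(s));p=s["position"][:2];v=p-piv
    X=np.array([-np.sin(a),np.cos(a)]);Y=np.array([np.cos(a),np.sin(a)])
    for r in rots:
        c,q=np.cos(np.radians(-r)),np.sin(np.radians(-r));n=np.array([[c,-q],[q,c]])@v
        d=n-v;print(r,np.round([X@d,Y@d],4))
E
python3 -c "
from h import *
arc(np.array([.711,-.022]),[3,8,13,18,24,30,36,42])"
```

```text
3 [0.0004 0.0108]
8 [-0.0003  0.0287]
13 [-0.0025  0.0465]
18 [-0.0063  0.064 ]
24 [-0.0128  0.0845]
30 [-0.0214  0.1042]
36 [-0.032   0.1229]
42 [-0.0446  0.1404]
```

{"op": "apply_moves", "data": {
  "motion": "0.0004 0.011 0 0 0 3 0.015; -0.0003 0.029 0 0 0 8 0.015; -0.0025 0.0465 0 0 0 13 0.015; -0.0063 0.064 0 0 0 18 0.015; -0.0128 0.0845 0 0 0 24 0.015; -0.0214 0.104 0 0 0 30 0.015; -0.032 0.123 0 0 0 36 0.015; -0.0446 0.1404 0 0 0 42 0.015"
}}

```text
time_s: 5.85
position: [0.503, -0.0189, 0.2128]
tcp_rot: [[-0.998, 0.068, -0.005], [0.068, 0.998, 0.001], [0.005, 0.001, -1.0]]
force: [-4.0, -1.9, 7.0]
opening: 0.217
```

Run:
```python
from h import *
for c in("side","top"):
    cv2.imwrite(f"pics/{c}3.png",bot.capture(c)[:,:,::-1])
crop("pics/side3.png",280,125,150,125,5,"pics/side3c.png")
st()
arc(np.array([.711,-.022]),[2,4,6,8,10,12])
v=bot.read_state()["position"][:2]-[.711,-.022];print(np.hypot(*v),np.degrees(np.arctan2(v[1],v[0])))
```

```text
t 5.95 p [ 0.503  -0.0167  0.2128] yaw 86.2 tilt [-0.0047  0.0044] F [-5.1 -0.3  9.2] M [ 0.08  0.85 -0.21] open 0.221 q [ -14.8   21.8   99.7    0.2   58.8 -101.1]
2 [0.0002 0.0073]
4 [0.0001 0.0145]
6 [-0.0003  0.0218]
8 [-0.0009  0.029 ]
10 [-0.0017  0.0362]
12 [-0.0028  0.0434]
0.20808413637836307 178.5388832698579
```

View pics/side3c.png

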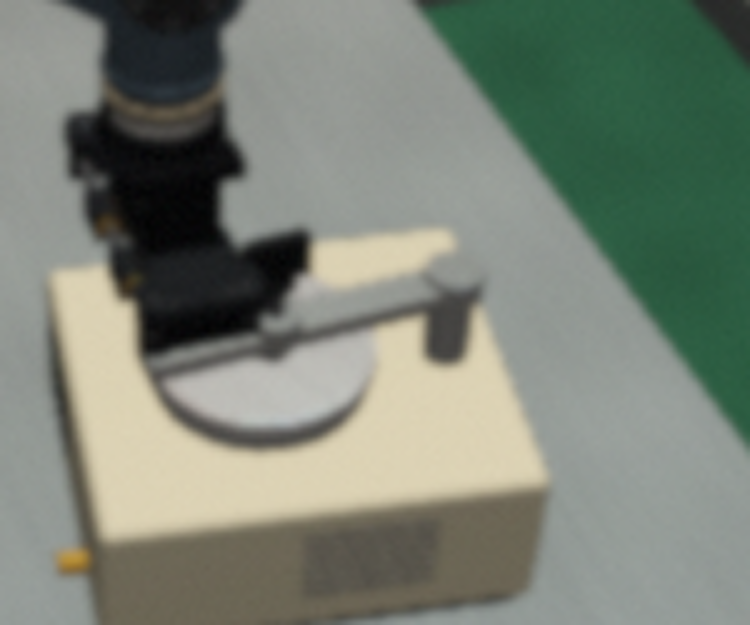

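{"op": "apply_moves", "data": {
  "motion": "0.0002 0.004 0 0 0 1 0.015; 0.0002 0.0073 0 0 0 2 0.015; 0.0001 0.011 0 0 0 3 0.015; 0.0001 0.0145 0 0 0 4 0.015; 0 0.018 0 0 0 5 0.015; -0.0003 0.0218 0 0 0 6 0.015; -0.0004 0.024 0 0 0 6.7 0.015; -0.0004 0.024 0 0 0 6.7 0.015"
}}

```text
time_s: 6.95
position: [0.5043, 0.0054, 0.2128]
tcp_rot: [[-0.983, 0.181, -0.007], [0.181, 0.984, 0.003], [0.007, 0.002, -1.0]]
force: [-6.2, 0.2, 11.0]
opening: 0.221
```

Run:
```python
from h import *
st()
v=bot.read_state()["position"][:2]-[.711,-.022];print(np.hypot(*v),np.degrees(np.arctan2(v[1],v[0])))
```

```text
t 6.95 p [0.5043 0.0054 0.2128] yaw 79.6 tilt [-0.0068  0.0029] F [-6.2  0.2 11. ] M [-0.17  1.1  -0.1 ] open 0.221 q [-12.2  21.9  99.5   0.1  59.  -91.8]
0.20848843482686208 172.4507196109788
```

{"op": "apply_moves", "data": {
  "motion": "0 0.002 0 0 0 0.2 0.015; 0 0.002 0 0 0 0.2 0.015; 0 0.004 0 0 0 0.4 0.015; 0 0.004 0 0 0 0.4 0.015; 0 0.006 0 0 0 0.6 0.015; 0 0.006 0 0 0 0.6 0.015; 0 0.007 0 0 0 0.6 0.015; 0 0.007 0 0 0 0.6 0.015"
}}

```text
time_s: 7.95
position: [0.5051, 0.0118, 0.2128]
tcp_rot: [[-0.981, 0.192, -0.008], [0.192, 0.981, 0.002], [0.008, 0.001, -1.0]]
force: [-7.0, -1.8, 11.2]
opening: 0.218
```

Run:
```python
from h import *
st()
```

```text
t 7.95 p [0.5051 0.0118 0.2128] yaw 78.9 tilt [-0.0078  0.0024] F [-7.  -1.8 11.2] M [-0.44  1.23 -0.36] open 0.218 q [-11.4  22.   99.4   0.1  59.1 -90.3]
```

{"op": "apply_moves", "data": {
  "motion": "0 0.001 0 0 0 0 0.015; 0 0.002 0 0 0 0 0.015; 0 0.003 0 0 0 0 0.015; 0 0.004 0 0 0 0 0.015; 0 0.005 0 0 0 0 0.015; 0 0.006 0 0 0 0 0.015; 0 0.006 0 0 0 0 0.015; 0 0.006 0 0 0 0 0.015"
}}

```text
time_s: 8.95
position: [0.5064, 0.0178, 0.2127]
tcp_rot: [[-0.981, 0.192, -0.008], [0.192, 0.981, 0.003], [0.008, 0.001, -1.0]]
force: [-6.7, -2.1, 9.6]
opening: 0.219
```

Run:
```python
from h import *
st()
```

```text
t 8.95 p [0.5064 0.0178 0.2127] yaw 78.9 tilt [-0.0075  0.0027] F [-6.7 -2.1  9.6] M [-0.28  1.12 -0.22] open 0.219 q [-10.7  22.1  99.2   0.1  59.2 -89.7]
```

{"op": "apply_moves", "data": {
  "motion": "0 0.001 0 0 0 0.2 0.015; 0 0.002 0 0 0 0.2 0.015; 0 0.003 0 0 0 0.4 0.015; 0 0.004 0 0 0 0.6 0.015; 0 0.005 0 0 0 0.8 0.015; 0 0.006 0 0 0 1 0.015; 0 0.006 0 0 0 1 0.015; 0 0.006 0 0 0 1 0.015"
}}

```text
time_s: 9.95
position: [0.5065, 0.0183, 0.2127]
tcp_rot: [[-0.979, 0.206, -0.011], [0.206, 0.979, -0.008], [0.009, -0.01, -1.0]]
force: [-10.6, -17.0, 11.9]
opening: 0.226
```

Run:
```python
from h import *
st()
```

```text
t 9.95 p [0.5065 0.0183 0.2127] yaw 78.1 tilt [-0.0108 -0.0083] F [-10.6 -17.   11.9] M [-2.78  1.74 -0.08] open 0.226 q [-10.2  22.2  99.   -0.7  59.3 -88. ]
```

{"op": "apply_moves", "data": {
  "motion": "0 0.003 0 0 0 1 0.03; 0 0.003 0 0 0 1 0.045; 0 0.003 0 0 0 1 0.05; 0 0.003 0 0 0 1 0.05; 0 0.003 -0.02 0 0 1 0.05; 0 0.003 -0.05 0 0 1 0.05; 0 0.003 -0.09 0 0 1 0.05; 0 0.003 -0.1 0 0 1 0.05"
}}

```text
time_s: 10.95
position: [0.5132, 0.0259, 0.3147]
tcp_rot: [[-0.974, 0.225, 0.005], [0.225, 0.974, 0.0], [-0.005, 0.001, -1.0]]
force: [-0.9, -0.5, -0.9]
opening: 0.575
```

Run:
```python
from h import *
for c in("side","top"):
    cv2.imwrite(f"pics/{c}4.png",bot.capture(c)[:,:,::-1])
crop("pics/side4.png",280,125,150,125,5,"pics/side4c.png")
crop("pics/top4.png",250,115,150,125,5,"pics/top4c.png")
st()
for c in ("side","top"):print([(d["point"],d["p"]) for d in bot.find_in("knob_grip",c)])
```

```text
t 11.05 p [0.5121 0.0257 0.3131] yaw 77.0 tilt [0.0019 0.0004] F [-0.1 -0.5 -0.6] M [-0.01 -0.02  0.04] open 0.58 q [ -9.7  15.6  91.2   0.   73.2 -86.7]
[([0.5787, -0.0018, 0.2522], 0.42)]
[]
```

View pics/side4c.png

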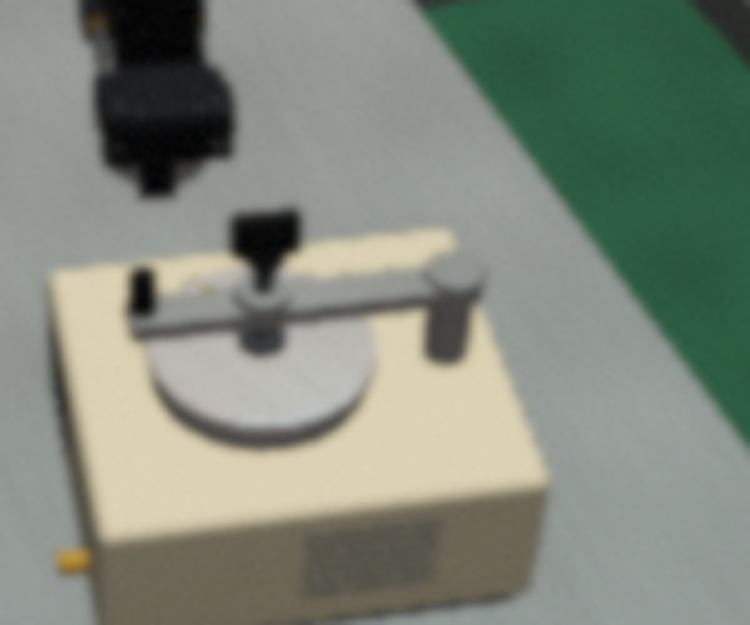

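View pics/top4c.png

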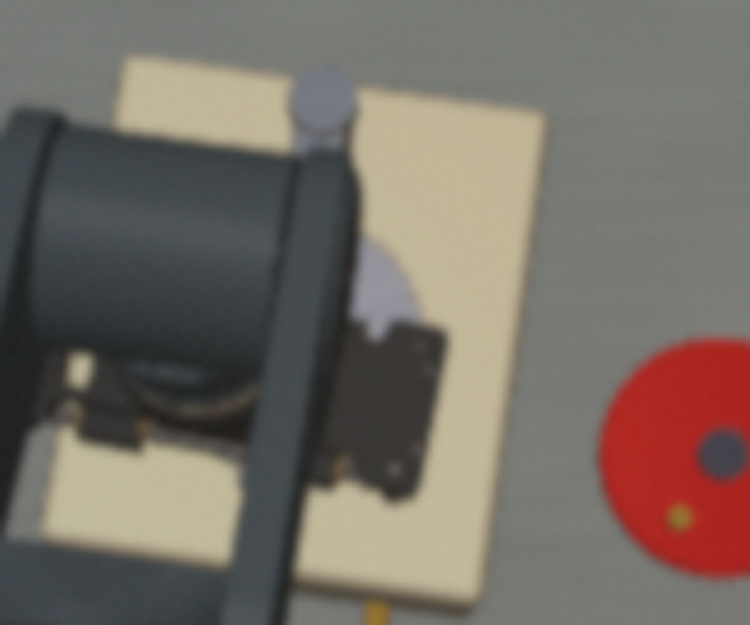

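Run:
```python
from h import *
for P in ([.585,.003,.27],[.585,.003,.256],[.585,.003,.238],[.585,.003,.22],[.585,.003,.208]):
    print(P,(proj("side",P)[0]-[280,125])*5)
go([.585,.003,.315],79)
crop("pics/side4.png",300,155,60,50,12,"pics/side4d.png")
```

```text
[0.585, 0.003, 0.27] [264.96836184 215.10805277]
[0.585, 0.003, 0.256] [264.16659368 231.79069927]
[0.585, 0.003, 0.238] [263.15205641 252.90050055]
[0.585, 0.003, 0.22] [262.15541563 273.63792413]
[0.585, 0.003, 0.208] [261.50069844 287.26083397]
shift [-0.0773 -0.0054 -0.0038] rz -2.0
```

View pics/side4d.png

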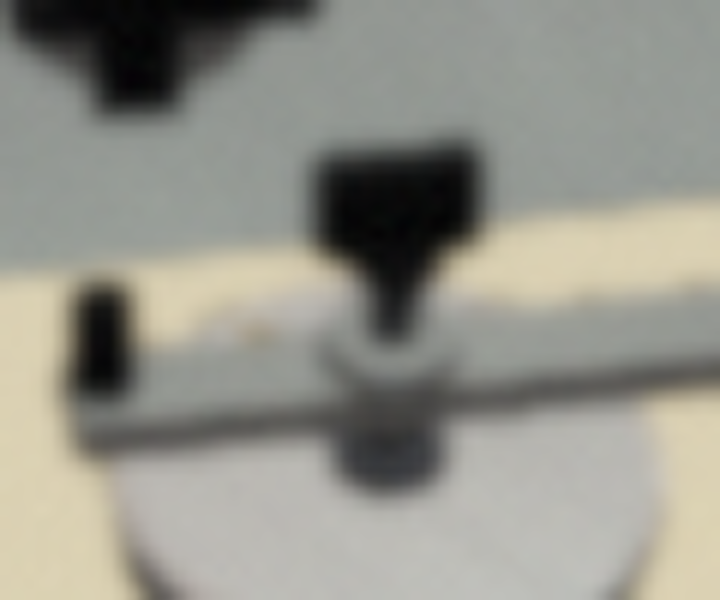

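{"op": "apply_moves", "data": {
  "motion": "-0.02 -0.001 0 0 0 -1 0.05; -0.045 -0.003 0 0 0 -2 0.05; -0.07 -0.005 0 0 0 -2 0.05; -0.0773 -0.005 0.01 0 0 -2 0.05; -0.0773 -0.005 0.03 0 0 -2 0.05; -0.0773 -0.005 0.055 0 0 -2 0.05; -0.0773 -0.005 0.075 0 0 -2 0.05; -0.0773 -0.005 0.075 0 0 -2 0.05"
}}

```text
time_s: 12.15
position: [0.583, 0.0036, 0.2344]
tcp_rot: [[-0.982, 0.191, -0.008], [0.191, 0.982, 0.002], [0.008, 0.0, -1.0]]
force: [-0.7, -0.1, -0.6]
opening: 0.573
```

Run:
```python
from h import *
for c in("side","top"):
    cv2.imwrite(f"pics/{c}5.png",bot.capture(c)[:,:,::-1])
crop("pics/side5.png",300,145,70,55,11,"pics/side5d.png")
st();go([.585,.003,.237],79)
```

```text
t 12.25 p [0.5852 0.0032 0.237 ] yaw 79.0 tilt [-0.0017  0.0004] F [0.2 0.2 0.3] M [0.   0.04 0.06] open 0.575 q [-10.6  26.2  86.9   0.   66.9 -89.6]
shift [ 0.0002 -0.0002  0.    ] rz -0.0
```

View pics/side5d.png

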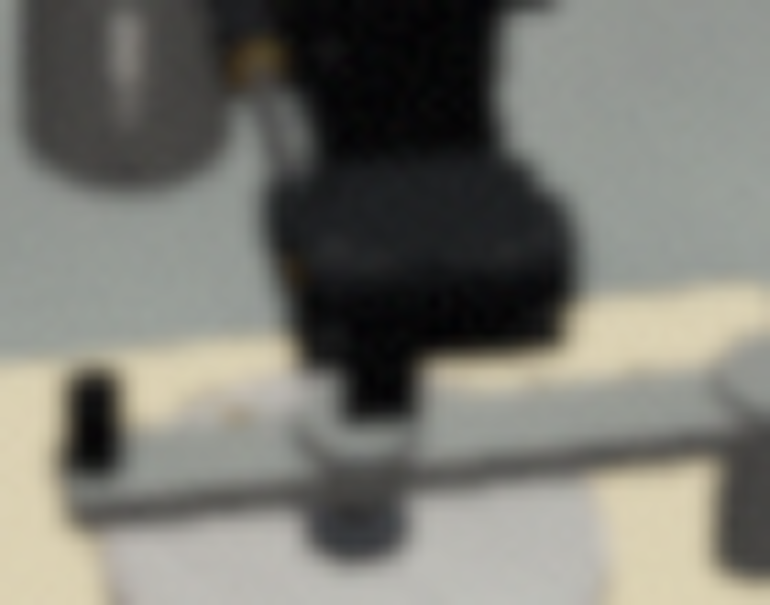

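{"op": "apply_moves", "data": {
  "motion": "0 0.001 0 0 0 0 0.03; 0 0.001 0 0 0 0 0.01; 0 0.001 0 0 0 0 0.005; 0 0.001 0 0 0 0 0.005; 0 0.001 0 0 0 0 0.005; 0 0.001 0 0 0 0 0.005; 0 0.001 0 0 0 0 0.005; 0 0.001 0 0 0 0 0.005"
}}

```text
time_s: 13.25
position: [0.5864, 0.0039, 0.238]
tcp_rot: [[-0.982, 0.191, 0.001], [0.191, 0.982, 0.0], [-0.001, 0.0, -1.0]]
force: [-0.2, 2.0, 5.0]
opening: 0.296
```

```bash
python3 -c "
from h import *
st();print(bot.read_state()['tau'])"
```

```text
t 13.25 p [0.5864 0.0039 0.238 ] yaw 79.0 tilt [0.0008 0.    ] F [-0.2  2.   5. ] M [ 0.14  0.06 -0.02] open 0.296 q [-10.5  26.2  86.8   0.   66.9 -89.5]
[-5.68894017e-01 -3.78291643e+01 -1.62772143e+01 -2.88003925e-01
 -9.85482358e-02 -2.79521824e-03]
```

{"op": "apply_moves", "data": {
  "motion": "0 0 0 0 0 0 0.005; 0 0 0 0 0 0 0.005; 0 0 0 0 0 0 0.005; 0 0 0 0 0 0 0.005; 0 0 0 0 0 0 0.005; 0 0 0 0 0 0 0.005; 0 0 0 0 0 0 0.005; 0 0 0 0 0 0 0.005"
}}

```text
time_s: 14.25
position: [0.5864, 0.0039, 0.238]
tcp_rot: [[-0.982, 0.191, 0.001], [0.191, 0.982, 0.0], [-0.001, 0.0, -1.0]]
force: [-0.6, 0.6, 5.1]
opening: 0.301
```

```bash
python3 -c "
from h import *
st();print(bot.read_state()['tau'])"
```

```text
t 14.25 p [0.5864 0.0039 0.238 ] yaw 79.0 tilt [0.0008 0.    ] F [-0.6  0.6  5.1] M [0.18 0.09 0.04] open 0.301 q [-10.5  26.2  86.8   0.   66.9 -89.5]
[-6.09733891e-01 -3.75780380e+01 -1.61599070e+01 -3.06800231e-01
 -1.11203380e-01 -2.90054537e-03]
```

{"op": "apply_moves", "data": {
  "motion": "0 0 0 0 0 0 0.035; 0 0 0 0 0 0 0.035; 0 0 -0.003 0 0 0 0.035; 0 0 -0.006 0 0 0 0.035; 0 0 -0.006 0 0 0 0.005; 0 0 -0.006 0 0 0 0.005; 0 0 -0.006 0 0 0 0.005; 0 0 -0.006 0 0 0 0.005"
}}

```text
time_s: 15.25
position: [0.5861, 0.004, 0.2435]
tcp_rot: [[-0.982, 0.19, -0.0], [0.19, 0.982, 0.0], [0.0, 0.0, -1.0]]
force: [0.8, 0.3, -0.3]
opening: 0.158
```

```bash
python3 -c "
from h import *
st();
for c in('side','top'):
    cv2.imwrite(f'pics/{c}6.png',bot.capture(c)[:,:,::-1])
crop('pics/side6.png',300,145,70,55,11,'pics/side6d.png')
"
```

```text
t 15.25 p [0.5861 0.004  0.2435] yaw 79.0 tilt [-0.0001  0.0001] F [ 0.8  0.3 -0.3] M [ 0.13 -0.01  0.25] open 0.158 q [-10.5  25.9  86.5   0.   67.7 -89.5]
```

View pics/side6d.png

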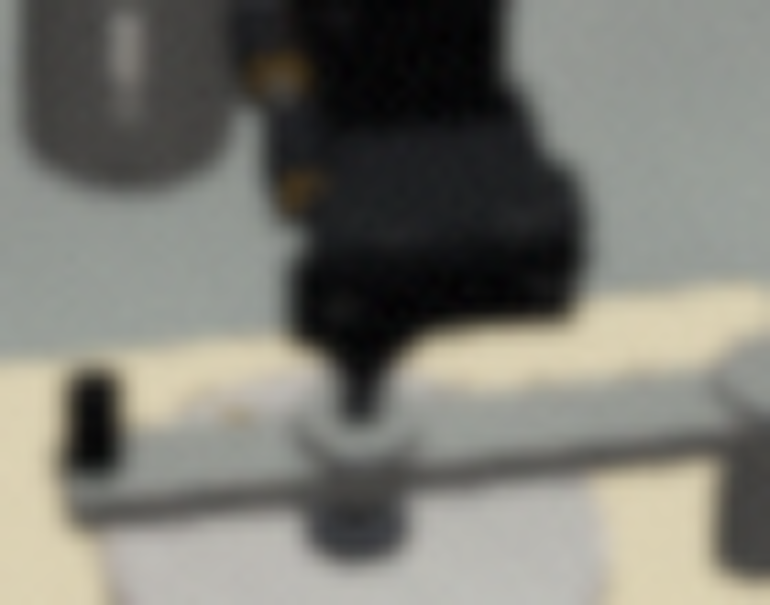

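{"op": "apply_moves", "data": {
  "motion": "0 0 0.0001 0 0 2 0.005; 0 0 0.0002 0 0 4 0.005; 0 0 0.0003 0 0 6 0.005; 0 0 0.0003 0 0 8 0.005; 0 0 0.0004 0 0 10 0.005; 0 0 0.0005 0 0 12 0.005; 0 0 0.0006 0 0 14 0.005; 0 0 0.0007 0 0 16 0.005"
}}

```text
time_s: 16.35
position: [0.5859, 0.0034, 0.2428]
tcp_rot: [[-0.89, 0.456, -0.001], [0.456, 0.89, -0.001], [0.0, -0.001, -1.0]]
force: [-1.6, -2.4, 0.7]
opening: 0.16
```

```bash
cat >> h.py <<'E'
import json
def rec():
    s=bot.read_state();st();print("tau6",s["tau"][5],"tauA",np.round(s["tau"],3))
    open("log.txt","a").write(json.dumps([s["time_s"],yaw(s),s["moment"][2],s["tau"][5],*s["position"],*s["force"],s["opening"]])+"\n")
E
python3 -c "
from h import *
rec()"
```

```text
t 16.35 p [0.5859 0.0034 0.2428] yaw 62.8 tilt [-0.0006 -0.0009] F [-1.6 -2.4  0.7] M [-0.43  0.26  0.32] open 0.16 q [-10.6  25.9  86.5  -0.1  67.6 -73.4]
tau6 0.12479234486818314 tauA [  1.064 -40.318 -18.025   0.828  -0.186   0.125]
```

{"op": "apply_moves", "data": {
  "motion": "0 0 0.0001 0 0 2 0.005; 0 0 0.0002 0 0 4 0.005; 0 0 0.0003 0 0 6 0.005; 0 0 0.0003 0 0 8 0.005; 0 0 0.0004 0 0 10 0.005; 0 0 0.0005 0 0 12 0.005; 0 0 0.0006 0 0 14 0.005; 0 0 0.0007 0 0 16 0.005"
}}

```text
time_s: 17.35
position: [0.5855, 0.0029, 0.2421]
tcp_rot: [[-0.73, 0.684, -0.001], [0.684, 0.73, -0.002], [-0.0, -0.002, -1.0]]
force: [-3.9, -5.8, 0.8]
opening: 0.159
```

```bash
python3 -c "
from h import *
rec()"
```

```text
t 17.35 p [0.5855 0.0029 0.2421] yaw 46.8 tilt [-0.0015 -0.0019] F [-3.9 -5.8  0.8] M [-0.96  0.62  0.25] open 0.159 q [-10.6  25.9  86.6  -0.1  67.6 -57.4]
tau6 0.13227548450231552 tauA [  2.883 -39.764 -18.367   1.807  -0.568   0.132]
```

{"op": "apply_moves", "data": {
  "motion": "0 0 0.0001 0 0 1.5 0.005; 0 0 0.0001 0 0 3 0.005; 0 0 0.0002 0 0 4.5 0.005; 0 0 0.0003 0 0 6 0.005; 0 0 0.0003 0 0 7.5 0.005; 0 0 0.0004 0 0 9 0.005; 0 0 0.0005 0 0 10.5 0.005; 0 0 0.0005 0 0 12 0.005"
}}

```text
time_s: 18.35
position: [0.5851, 0.0026, 0.2417]
tcp_rot: [[-0.572, 0.82, -0.002], [0.82, 0.572, -0.003], [-0.001, -0.003, -1.0]]
force: [-3.7, -6.5, 1.6]
opening: 0.158
```

```bash
python3 -c "
from h import *
rec()"
```

```text
t 18.35 p [0.5851 0.0026 0.2417] yaw 34.9 tilt [-0.0024 -0.0026] F [-3.7 -6.5  1.6] M [-1.19  0.76  0.34] open 0.158 q [-10.6  26.   86.6  -0.2  67.5 -45.4]
tau6 0.17836765386164188 tauA [  3.383 -39.633 -18.617   2.085  -0.753   0.178]
```

{"op": "apply_moves", "data": {
  "motion": "0 0 0.0001 0 0 1.5 0.005; 0 0 0.0001 0 0 3 0.005; 0 0 0.0002 0 0 4.5 0.005; 0 0 0.0003 0 0 6 0.005; 0 0 0.0003 0 0 7.5 0.005; 0 0 0.0004 0 0 9 0.005; 0 0 0.0005 0 0 10.5 0.005; 0 0 0.0005 0 0 12 0.005"
}}

```text
time_s: 19.35
position: [0.5847, 0.0023, 0.2411]
tcp_rot: [[-0.389, 0.921, -0.004], [0.921, 0.389, -0.003], [-0.001, -0.004, -1.0]]
force: [-5.4, -7.4, 2.2]
opening: 0.163
```

```bash
python3 -c "
from h import *
rec()"
```

```text
t 19.35 p [0.5847 0.0023 0.2411] yaw 22.9 tilt [-0.0035 -0.0031] F [-5.4 -7.4  2.2] M [-1.29  0.92  0.26] open 0.163 q [-10.6  26.   86.7  -0.2  67.5 -33.4]
tau6 0.17813473474234343 tauA [  3.777 -39.305 -18.871   2.324  -1.      0.178]
```

```bash
cat >> h.py <<'E'
def rec2(n=6):
    A=[]
    for i in range(n+1):
        if i: bot.capture("side")
        s=bot.read_state();A.append([s["moment"][2],s["tau"][5],*s["force"],yaw(s)])
    A=np.array(A);st();print("Mz",np.round(A[:,0],3),"mean",A[:,0].mean().round(4),"tau6",np.round(A[:,1],4),"yaw",A[:,5].mean().round(2))
    open("log2.txt","a").write(json.dumps(A.tolist())+"\n")
E
python3 -c "
from h import *
rec2()"
```

```text
t 19.65 p [0.5847 0.0023 0.2411] yaw 22.9 tilt [-0.0035 -0.003 ] F [-4.7 -8.   3.2] M [-1.3   0.96  0.25] open 0.162 q [-10.6  26.   86.7  -0.2  67.5 -33.4]
Mz [0.262 0.275 0.301 0.278 0.29  0.289 0.255] mean 0.2784 tau6 [0.1781 0.3494 0.3397 0.2851 0.274  0.2725 0.2723] yaw 22.89
```

{"op": "apply_moves", "data": {
  "motion": "0 0 0.0001 0 0 1.5 0.005; 0 0 0.0001 0 0 3 0.005; 0 0 0.0002 0 0 4.5 0.005; 0 0 0.0003 0 0 6 0.005; 0 0 0.0003 0 0 7.5 0.005; 0 0 0.0004 0 0 9 0.005; 0 0 0.0005 0 0 10.5 0.005; 0 0 0.0005 0 0 12 0.005"
}}

```text
time_s: 20.65
position: [0.5842, 0.0022, 0.2406]
tcp_rot: [[-0.189, 0.982, -0.005], [0.982, 0.189, -0.003], [-0.002, -0.005, -1.0]]
force: [-6.1, -8.1, 2.3]
opening: 0.159
```

```bash
python3 -c "
from h import *
rec2()"
```

```text
t 20.95 p [0.5841 0.0022 0.2406] yaw 10.9 tilt [-0.0047 -0.0033] F [-5.8 -7.2  3.4] M [-1.45  1.1   0.23] open 0.16 q [-10.6  26.   86.7  -0.3  67.5 -21.4]
Mz [0.307 0.304 0.291 0.255 0.262 0.223 0.233] mean 0.2679 tau6 [0.1766 0.3477 0.3379 0.2832 0.2721 0.2706 0.2704] yaw 10.9
```

{"op": "apply_moves", "data": {
  "motion": "0 -0.0005 0.0001 0 0 1.5 0.005; 0 -0.001 0.0001 0 0 3 0.005; 0 -0.0015 0.0002 0 0 4.5 0.005; -0.0005 -0.002 0.0003 0 0 6 0.005; -0.0005 -0.002 0.0003 0 0 7.5 0.005; -0.0005 -0.002 0.0004 0 0 9 0.005; -0.0005 -0.002 0.0005 0 0 10.5 0.005; -0.0005 -0.002 0.0005 0 0 12 0.005"
}}

```text
time_s: 21.95
position: [0.5834, 0.002, 0.2401]
tcp_rot: [[0.02, 1.0, -0.002], [1.0, -0.02, -0.002], [-0.002, -0.002, -1.0]]
force: [-3.6, -5.8, 0.8]
opening: 0.16
```

```bash
python3 -c "
from h import *
rec()"
```

```text
t 21.95 p [0.5834 0.002  0.2401] yaw -1.1 tilt [-0.002 -0.002] F [-3.6 -5.8  0.8] M [-1.13  0.71  0.31] open 0.16 q [-10.7  25.9  87.   -0.1  67.2  -9.5]
tau6 0.16930720768868923 tauA [  2.969 -39.637 -18.511   1.901  -0.713   0.169]
```

{"op": "apply_moves", "data": {
  "motion": "0 0 0.0001 0 0 1.5 0.005; 0 0 0.0001 0 0 3 0.005; 0 0 0.0002 0 0 4.5 0.005; 0 0 0.0003 0 0 6 0.005; 0 0 0.0003 0 0 7.5 0.005; 0 0 0.0004 0 0 9 0.005; 0 0 0.0005 0 0 10.5 0.005; 0 0 0.0005 0 0 12 0.005"
}}

```text
time_s: 22.95
position: [0.5829, 0.0021, 0.2396]
tcp_rot: [[0.227, 0.974, -0.003], [0.974, -0.227, -0.002], [-0.003, -0.003, -1.0]]
force: [-4.1, -5.4, 2.6]
opening: 0.158
```

```bash
python3 -c "
from h import *
rec()"
```

```text
t 22.95 p [0.5829 0.0021 0.2396] yaw -13.1 tilt [-0.0032 -0.0019] F [-4.1 -5.4  2.6] M [-1.01  0.94  0.25] open 0.158 q [-10.7  25.9  87.   -0.2  67.2   2.5]
tau6 0.16684431117027998 tauA [  2.946 -39.239 -18.836   1.95   -1.02    0.167]
```

{"op": "apply_moves", "data": {
  "motion": "0 0 0.0001 0 0 1.5 0.005; 0 0 0.0001 0 0 3 0.005; 0 0 0.0002 0 0 4.5 0.005; 0 0 0.0003 0 0 6 0.005; 0 0 0.0003 0 0 7.5 0.005; 0 0 0.0004 0 0 9 0.005; 0 0 0.0005 0 0 10.5 0.005; 0 0 0.0005 0 0 12 0.005"
}}

```text
time_s: 23.95
position: [0.5823, 0.0022, 0.2392]
tcp_rot: [[0.425, 0.905, -0.004], [0.905, -0.425, -0.002], [-0.003, -0.003, -1.0]]
force: [-5.2, -6.0, 2.9]
opening: 0.162
```

```bash
python3 -c "
from h import *
rec()"
```

```text
t 23.95 p [0.5823 0.0022 0.2392] yaw -25.1 tilt [-0.0044 -0.0016] F [-5.2 -6.   2.9] M [-1.1   1.06  0.32] open 0.162 q [-10.7  25.9  87.1  -0.1  67.2  14.5]
tau6 0.17647543922066689 tauA [  2.773 -38.607 -19.096   1.94   -1.365   0.176]
```

{"op": "apply_moves", "data": {
  "motion": "0 0 0.0001 0 0 1.5 0.005; 0 0 0.0001 0 0 3 0.005; 0 0 0.0002 0 0 4.5 0.005; 0 0 0.0003 0 0 6 0.005; 0 0 0.0003 0 0 7.5 0.005; 0 0 0.0004 0 0 9 0.005; 0 0 0.0005 0 0 10.5 0.005; 0 0 0.0005 0 0 12 0.005"
}}

```text
time_s: 24.95
position: [0.5819, 0.0025, 0.239]
tcp_rot: [[0.603, 0.798, -0.005], [0.798, -0.603, -0.001], [-0.004, -0.003, -1.0]]
force: [-6.5, -4.4, 5.7]
opening: 0.163
```

```bash
python3 -c "
from h import *
rec()"
```

```text
t 24.95 p [0.5819 0.0025 0.239 ] yaw -37.1 tilt [-0.0052 -0.0013] F [-6.5 -4.4  5.7] M [-0.9   1.36  0.4 ] open 0.163 q [-10.7  25.9  87.1  -0.1  67.2  26.5]
tau6 0.2540279645472765 tauA [  2.348 -37.247 -19.143   1.878  -1.815   0.254]
```

{"op": "apply_moves", "data": {
  "motion": "0 0 0.0001 0 0 1.5 0.005; 0 0 0.0001 0 0 3 0.005; 0 0 0.0002 0 0 4.5 0.005; 0 0 0.0003 0 0 6 0.005; 0 0 0.0003 0 0 7.5 0.005; 0 0 0.0004 0 0 9 0.005; 0 0 0.0005 0 0 10.5 0.005; 0 0 0.0005 0 0 12 0.005"
}}

```text
time_s: 25.95
position: [0.5815, 0.0028, 0.2386]
tcp_rot: [[0.756, 0.655, -0.006], [0.655, -0.756, -0.001], [-0.005, -0.003, -1.0]]
force: [-8.8, -3.8, 7.1]
opening: 0.159
```

```bash
python3 -c "
from h import *
rec()"
```

```text
t 25.95 p [0.5815 0.0028 0.2386] yaw -49.1 tilt [-0.0059 -0.0006] F [-8.8 -3.8  7.1] M [-0.84  1.5   0.39] open 0.159 q [-10.7  26.   87.2  -0.1  67.2  38.5]
tau6 0.2626725286245346 tauA [  1.899 -36.865 -19.402   1.721  -2.086   0.263]
```

```bash
python3 -c "
import json
for l in open('log.txt'):
    a=json.loads(l);print([round(v,4) for v in a])"
```

```text
[16.35, 62.8445, 0.3176, 0.1248, 0.5859, 0.0034, 0.2428, -1.5627, -2.4425, 0.6925, 0.16]
[17.35, 46.8492, 0.2542, 0.1323, 0.5855, 0.0029, 0.2421, -3.94, -5.7652, 0.7749, 0.1587]
[18.35, 34.8705, 0.339, 0.1784, 0.5851, 0.0026, 0.2417, -3.7396, -6.5071, 1.6056, 0.1582]
[19.35, 22.8742, 0.262, 0.1781, 0.5847, 0.0023, 0.2411, -5.3927, -7.4195, 2.2216, 0.1631]
[21.95, -1.1357, 0.3097, 0.1693, 0.5834, 0.002, 0.2401, -3.5626, -5.7879, 0.8098, 0.1596]
[22.95, -13.1317, 0.2504, 0.1668, 0.5829, 0.0021, 0.2396, -4.0562, -5.4215, 2.5501, 0.158]
[23.95, -25.1272, 0.3213, 0.1765, 0.5823, 0.0022, 0.2392, -5.1831, -5.9523, 2.8651, 0.1619]
[24.95, -37.1066, 0.4033, 0.254, 0.5819, 0.0025, 0.239, -6.4885, -4.4045, 5.7231, 0.1633]
[25.95, -49.1016, 0.3908, 0.2627, 0.5815, 0.0028, 0.2386, -8.7987, -3.7701, 7.1274, 0.1593]
```

{"op": "apply_moves", "data": {
  "motion": "0 0 0.0001 0 0 3 0.005; -0.0005 -0.0005 0.0003 0 0 6 0.005; -0.001 -0.001 0.0004 0 0 9 0.005; -0.0015 -0.0013 0.0005 0 0 12 0.005; -0.0015 -0.0013 0.0006 0 0 15 0.005; -0.0015 -0.0013 0.0008 0 0 18 0.005; -0.0015 -0.0013 0.0009 0 0 21 0.005; -0.0015 -0.0013 0.001 0 0 24 0.005"
}}

```text
time_s: 26.95
position: [0.5808, 0.0037, 0.2377]
tcp_rot: [[0.957, 0.29, -0.003], [0.29, -0.957, 0.001], [-0.002, -0.002, -1.0]]
force: [-5.1, -1.5, 5.8]
opening: 0.162
```

```bash
python3 -c "
from h import *
rec()"
```

```text
t 26.95 p [0.5808 0.0037 0.2377] yaw -73.2 tilt [-0.0029  0.0011] F [-5.1 -1.5  5.8] M [-0.4   1.1   0.44] open 0.162 q [-10.7  25.9  87.5   0.   66.8  62.5]
tau6 0.1496178237721324 tauA [  0.435 -37.277 -18.613   0.943  -1.558   0.15 ]
```

{"op": "apply_moves", "data": {
  "motion": "0 0 0.0001 0 0 1.5 0.005; 0 0 0.0001 0 0 3 0.005; 0 0 0.0002 0 0 4.5 0.005; 0 0 0.0003 0 0 6 0.005; 0 0 0.0003 0 0 7.5 0.005; 0 0 0.0004 0 0 9 0.005; 0 0 0.0005 0 0 10.5 0.005; 0 0 0.0005 0 0 12 0.005"
}}

```text
time_s: 27.95
position: [0.5806, 0.0043, 0.2373]
tcp_rot: [[0.996, 0.085, -0.003], [0.085, -0.996, 0.002], [-0.003, -0.002, -1.0]]
force: [-5.1, -0.6, 6.0]
opening: 0.162
```

```bash
python3 -c "
from h import *
rec()"
```

```text
t 27.95 p [0.5806 0.0043 0.2373] yaw -85.1 tilt [-0.0031  0.0021] F [-5.1 -0.6  6. ] M [-0.2   1.1   0.49] open 0.162 q [-10.6  25.9  87.5   0.1  66.8  74.4]
tau6 0.2947414945811033 tauA [ -0.217 -37.115 -18.698   0.652  -1.67    0.295]
```

{"op": "apply_moves", "data": {
  "motion": "0 -0.0005 0.0001 0 0 1.5 0.005; 0 -0.001 0.0001 0 0 3 0.005; 0 -0.001 0.0002 0 0 4.5 0.005; 0 -0.001 0.0003 0 0 6 0.005; 0 -0.001 0.0003 0 0 7.5 0.005; 0 -0.001 0.0004 0 0 9 0.005; 0 -0.001 0.0005 0 0 10.5 0.005; 0 -0.001 0.0005 0 0 12 0.005"
}}

```text
time_s: 28.95
position: [0.5807, 0.0049, 0.2368]
tcp_rot: [[0.992, -0.124, -0.003], [-0.124, -0.992, 0.001], [-0.003, -0.001, -1.0]]
force: [-5.7, -0.4, 6.0]
opening: 0.161
```

```bash
python3 -c "
from h import *
rec()"
```

```text
t 28.95 p [0.5807 0.0049 0.2368] yaw -97.1 tilt [-0.003   0.0014] F [-5.7 -0.4  6. ] M [-0.28  1.14  0.39] open 0.161 q [-10.6  25.9  87.6   0.1  66.7  86.5]
tau6 0.30134436674416065 tauA [  0.221 -37.082 -18.585   0.846  -1.638   0.301]
```

{"op": "apply_moves", "data": {
  "motion": "0 0 0.0001 0 0 2 0.005; 0 0 0.0001 0 0 4 0.005; 0 -0.0005 0.0002 0 0 6 0.005; 0 -0.0005 0.0003 0 0 8.4 0.005; 0 -0.0005 0.0004 0 0 10.8 0.005; 0 -0.0005 0.0005 0 0 12.3 0.005; 0 -0.0005 0.0006 0 0 13.8 0.005; 0 -0.0005 0.0006 0 0 15.3 0.005"
}}

```text
time_s: 29.95
position: [0.5808, 0.0056, 0.2363]
tcp_rot: [[0.925, -0.381, -0.003], [-0.381, -0.925, 0.002], [-0.003, -0.001, -1.0]]
force: [-4.7, -0.6, 6.1]
opening: 0.161
```

```bash
python3 -c "
from h import *
rec()
cv2.imwrite('pics/side7.png',bot.capture('side')[:,:,::-1]);st()"
```

```text
t 29.95 p [0.5808 0.0056 0.2363] yaw -112.4 tilt [-0.0027  0.0018] F [-4.7 -0.6  6.1] M [-0.13  1.1   0.48] open 0.161 q [-1.050e+01  2.600e+01  8.760e+01  1.000e-01  6.660e+01  1.019e+02]
tau6 0.3146799746900797 tauA [ -0.111 -37.08  -18.504   0.678  -1.617   0.315]
t 30.0 p [0.5808 0.0056 0.2363] yaw -112.4 tilt [-0.0027  0.0018] F [-5.3 -0.2  5.4] M [-0.21  1.13  0.47] open 0.161 q [-1.050e+01  2.600e+01  8.760e+01  1.000e-01  6.660e+01  1.019e+02]
```

{"op": "apply_moves", "data": {
  "motion": "0 0 0 0 0 0 0.02; 0 0 0 0 0 0 0.03; 0 0 0 0 0 0 0.04; 0 0 0 0 0 0 0.045; 0 0 -0.01 0 0 0 0.045; 0 0 -0.03 0 0 0 0.045; 0 0 -0.06 0 0 0 0.045; 0 0 -0.1 0 0 0 0.045"
}}

```text
time_s: 31.0
position: [0.5818, 0.0046, 0.3364]
tcp_rot: [[0.925, -0.38, -0.001], [-0.38, -0.925, 0.0], [-0.001, 0.0, -1.0]]
force: [0.4, 0.1, -0.2]
opening: 0.518
```

Run:
```python
from h import *
st();go([.45,.03,.35],-112.4)
```

```text
t 31.0 p [0.5818 0.0046 0.3364] yaw -112.3 tilt [-0.0014  0.0004] F [ 0.4  0.1 -0.2] M [ 0.    0.15 -0.01] open 0.518 q [-10.6  20.6  79.8   0.   79.7 101.8]
shift [-0.1316  0.0266 -0.0136] rz 0.1
```

Run:
```python
from h import *
go([.42,.28,.34],-112.4)
```

```text
shift [-0.2543 -0.1932 -0.0036] rz 0.1
```

{"op": "apply_moves", "data": {
  "motion": "-0.03 -0.02 -0.004 0 0 0 0.045; -0.07 -0.05 -0.004 0 0 0 0.045; -0.11 -0.08 -0.004 0 0 0 0.045; -0.15 -0.11 -0.004 0 0 0 0.045; -0.19 -0.14 -0.004 0 0 0 0.045; -0.22 -0.17 -0.004 0 0 0 0.045; -0.25 -0.19 -0.004 0 0 0 0.045; -0.254 -0.193 -0.004 0 0 0 0.045"
}}

```text
time_s: 32.0
position: [0.4194, 0.2811, 0.3403]
tcp_rot: [[0.926, -0.377, 0.001], [-0.377, -0.926, 0.001], [0.001, -0.001, -1.0]]
force: [1.1, -0.4, -0.4]
opening: 0.516
```

Run:
```python
from h import *
for c in("side","top"):
    cv2.imwrite(f"pics/{c}8.png",bot.capture(c)[:,:,::-1])
crop("pics/side8.png",280,125,150,125,5,"pics/side8c.png")
crop("pics/top8.png",250,115,150,125,5,"pics/top8c.png")
st()
```

```text
t 32.1 p [0.4207 0.2797 0.3401] yaw -112.3 tilt [ 0.0013 -0.0001] F [ 0.7 -0.1 -0. ] M [-0.05  0.11  0.03] open 0.52 q [ 20.9  13.5  89.7  -0.   76.8 133.2]
```

View pics/side8c.png

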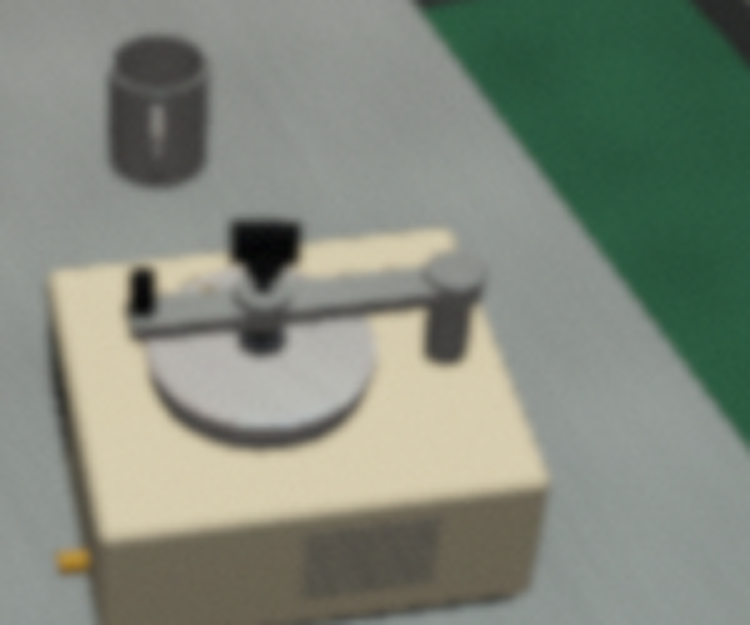

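View pics/top8c.png

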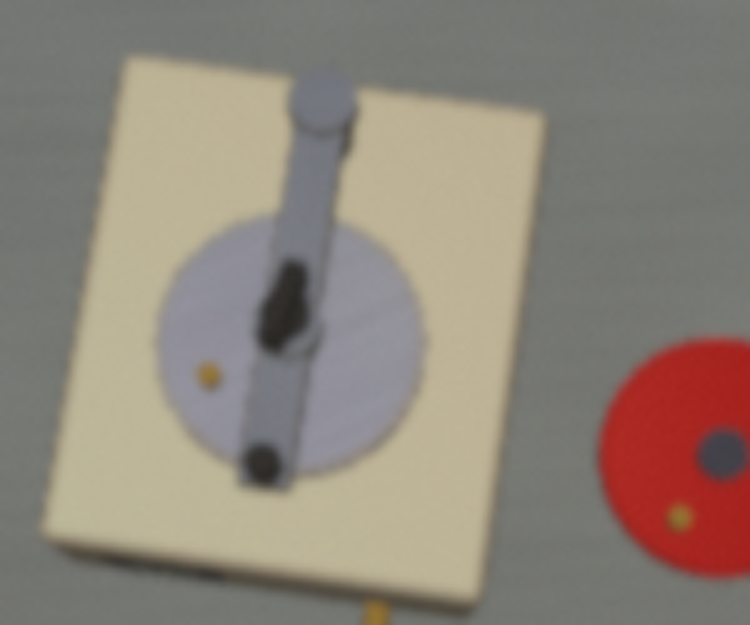

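View pics/top8.png

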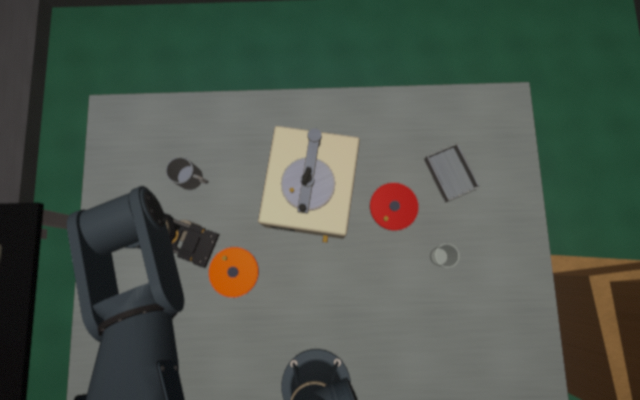

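Run:
```python
from h import *
crop("pics/top8.png",290,155,40,34,18,"pics/top8d.png")
for z in(.2615,):
    for ps in (-11,-16,-22):
        a=np.radians(ps);u=np.array([np.cos(a),np.sin(a)])
        for sgn in(1,-1):
            P=np.r_[np.array([.584,.0035])+sgn*.023*u,z];print(ps,sgn,(proj("top",P)[0]-[290,155]+.5)*18-.5)
```

```text
-11 1 [325.66477143 202.53053533]
-11 -1 [271.26271795 510.04349836]
-16 1 [339.25423752 205.29180211]
-16 -1 [257.57934471 507.23827543]
-22 1 [355.1486548  210.10953801]
-22 -1 [241.58487751 502.34777567]
```

View pics/top8d.png

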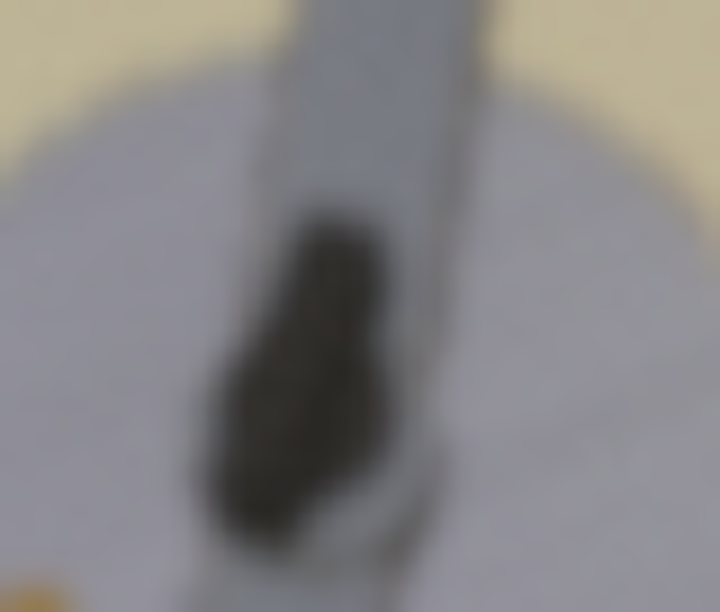

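Run:
```python
from h import *
a=cv2.imread("pics/side4.png",0).astype(np.float32);b=cv2.imread("pics/side8.png",0).astype(np.float32)
for n,(x,y,w,h) in {"peg":(300,174,20,24),"post":(362,172,18,26),"lidfront":(308,196,50,20)}.items():
    print(n,cv2.phaseCorrelate(a[y:y+h,x:x+w],b[y:y+h,x:x+w],cv2.createHanningWindow((w,h),cv2.CV_32F)))
a=cv2.imread("pics/top0.png",0).astype(np.float32);b=cv2.imread("pics/top8.png",0).astype(np.float32)
for n,(x,y,w,h) in {"lid":(278,160,22,44),"red":(365,178,60,56),"orange":(212,246,52,54),"beaker":(425,235,45,40),"tray":(420,140,60,65),"jug":(165,155,45,30)}.items():
    print(n,cv2.phaseCorrelate(a[y:y+h,x:x+w],b[y:y+h,x:x+w],cv2.createHanningWindow((w,h),cv2.CV_32F)))
```

```text
peg ((-0.3209280084740822, 0.32292697785745084), 0.8954818149407705)
post ((-0.0064079046612999235, 0.35384256693071414), 0.9679609684296596)
lidfront ((-0.020603349106572466, -0.07771560224688301), 0.983433932185173)
lid ((0.0915771111271475, 0.5571044248748933), 0.9209585238386083)
red ((0.014337385870209829, -0.024552007947107768), 1.034068932003445)
orange ((-0.03657371337128268, 0.032261552421605444), 1.0399373993788563)
beaker ((0.5438615991438951, 0.012587055301636951), 0.8406943575541178)
tray ((-0.016624343364672, -0.02620824515616249), 1.081155048917841)
jug ((0.5720560735567553, 0.15072689919024285), 0.8388005065917968)
```

Run:
```python
from h import *
st();print(bot.hand_in())
```

```text
t 32.1 p [0.4207 0.2797 0.3401] yaw -112.3 tilt [ 0.0013 -0.0001] F [ 0.7 -0.1 -0. ] M [-0.05  0.11  0.03] open 0.52 q [ 20.9  13.5  89.7  -0.   76.8 133.2]
the job is handed in; nothing more can be done
None
```

I closed the clamp arm onto its stop, turned the knob clockwise to the touch and about a quarter turn more, let go, and handed in at 32.1 s with the gripper clear of everything.

- **Arm:** I swung it by its handle until the force rose to about 17 N with no further travel. After the clamping, the handle showed within 0.3 pixel of its earlier place. I did not press it against the stop a second time.
- **Knob:** My first grasp sat too low and closed on something about 26 mm wide, probably a hub under the bar. I raised it about 6 mm and gripped the 14 mm bar properly.
- **Touch and quarter turn:** The wrist-joint torque began to rise about 101° into the turn. I stopped at about 191°, so about 90° past the touch.

| Check on the quarter turn | Result |
|---|---|
| Onset of the torque rise | touch at tool yaw -22° to -23.5° |
| Working back from the later torque slope | touch at about -20° to -21° early on; the final reading put the added turn at about 85° |
| Knob angle in the last top picture | about -18° against -22° expected, blurred |

The first part of the torque rise was also steeper than the description said. The added quarter turn is therefore known only to within about 5°.

The lid's marker dot sat at the same pixel before and after. The tray and both coloured look-alike lids showed no shift. The jug and beaker showed about 0.5 pixel, which I took as noise because the robot went nowhere near the beaker. I did not compare the wash bottle's pictures.

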